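# Extend and lock the stabiliser legs of a clamp stand

### The job

A heavy flask is about to go into the clamp stand, so make the stand safe against tipping: extend both of its telescoping stabiliser legs by pushing each foot plate outwards, away from the stand, until the leg's lock button clicks out through the hole in its tube. Leave the specimen cup and the culture dish standing where they are, and finish with the arm clear of the stand.

Things in the scene. Friction and masses are not known exactly. Their poses are not given: they have to be found in the camera images.
- stand: Clamp stand, fixed to the bench: grey base 110 x 140 mm, 38 mm high, carrying a steel rod (12 mm thick, top at 300 mm) 20 mm behind the base's centre, and empty clamp jaws at 200 to 240 mm height reaching 80 mm in front of that centre. Origin: centre of the base's underside; -x is its front, +y its left seen from behind the robot, z up. Two telescoping legs splay out low at front left and right
- root_left (a point): Start of the left leg on its centre line at the base, 21 mm above the bench. The leg runs level outwards from here along the stand-frame direction (-0.5, +0.866, 0). Its fixed square aluminium outer tube is 28 mm wide (black end collar 33 mm), its top 36 to 37 mm above the bench, and ends 120 mm from here; a steel inner tube slides out of it and ends in the black foot
- root_right (a point): Start of the right leg, the same; it runs along the stand-frame direction (-0.5, -0.866, 0)
- leg_left (a joint): How far the left leg is drawn out, m: 0 fully in, the button springs out at 0.087 and then holds the leg between 0.087 and 0.095 (slotted hole with a rubber bumper at its far end, about 5 N per mm; hard stop at 0.100). Starts somewhere between 0 and 0.03. Sliding friction about 2.5 N, the same along the whole way
- leg_right (a joint): The same for the right leg
- plate_left (a point): Left foot plate: centre of its inner face (looking back to the stand; push it outwards), 65 mm above the bench. Black upright plate 60 mm wide across the leg, 12 mm thick, from 25 to 85 mm height, moving with the leg; its distance from the leg's start is 150 mm + joint value. A boss before it is 37 mm high; above that and above the outer tube the space before the plate is free
- plate_right (a point): Right leg's foot plate, the same: centre of the inner face, 65 mm above the bench
- button_left (a joint): Rise of the left lock button, m: about 0 while held down inside the outer tube, about 0.010 when sprung out through the hole in the tube's top (tip then 42 mm above the bench). A 12 mm steel pin, 97 to 105 mm from the leg's start when locked; it springs out by itself when the leg reaches its locking length
- button_right (a joint): The same for the right lock button
- cup_mid (a point): Bystander: specimen cup with a red lid, 65 mm across, 67 mm high, standing loose in front of the stand between the legs; the point is its centre, 33 mm up
- petri: Bystander: culture dish, 84 mm across, 15 mm high, lying loose in front of the stand; origin at the centre of its underside
Things that resemble listed ones, but are neither listed nor needed, are in the scene too. Of the things that look like the part that bears cup_mid, take the one that is farthest to the robot's right at the start.

How it is judged:
By the outcome, as a careful person would: the job done as asked, in the order asked, and still so for the second after the job is handed in, with the robot touching nothing.
It also fails if it takes over 42 s, if anything falls off the work surface, if the arm or the gripper's body presses on something with over 40 N, if the wrist force passes 120 N, or if a joint passes its speed limit or range.

### The arm

A 6-joint arm with a two-finger parallel gripper is mounted at the origin on a cart in front of the work surface, level with it; the furniture and walls round the work are solid. World frame = base frame: x ahead of the robot, y to its left, z up, the work surface at z = 0. Lengths are in mm, angles in rad, forces in N, time in s.
With the tool pointing down it reaches from about 400 to 925 mm from the base axis. Payload 12.5 kg.
Tool frame: the origin (TCP) lies midway between the tips of the shut fingers; the grasp point (between the pads) lies 19 mm behind it; z points along the fingers, y is the line along which they close (so a half turn about z gives the same grasp; the last joint's range is limited). The gripper opens to 95 mm and grips with 3 to 60 N. Pads are 20 mm wide; open, the fingers measure 119 mm over their backs; the gripper's body (75 mm by 180 mm) begins 59 mm behind the grasp point.
Start: joints at [-1.329, 0.491, 1.559, -0, 1.092, -0.106], TCP at [213.042, -587.588, 214.661] pointing down, gripper open.
Joint ranges: [-3.1, 3.1], [-0.84, 2.19], [0.05, 2.79], [-1.13, 4.28], [0.06, 2.93], [-2.69, 2.69]. Speed limits (rad/s): [2.22, 2.22, 2.79, 3.14, 3.14, 3.14].

### API

Orientations are given as [roll, pitch, yaw] about the fixed x, y, z axes, in that order (R = Rz(yaw) Ry(pitch) Rx(roll)).
In Python, from cell import state, viewer, env, models gives the robot as it stands. The module is installed in compiled form; this text tells all that it offers.
- The arm moves only by the tool arm_command, never from a script. Its argument "rows" is a list of rows, each a list of 2 entries, a list of its own where there are three numbers: the shift along the tool's x, y, z normalised to -1 to 1, where 1 is 0.25 m, then the turn about the tool's z normalised to -1 to 1, where 1 is pi rad. A call has exactly 5 rows; each row shifts and turns the commanded pose from where the row before left it, along the tool's axes as they then stand; what a row does not reach is not made up. A row lasts 1/10 s, in which the tool goes at most 50 mm and 8.59 degrees, less where a joint would pass 70% of its speed; a pose out of reach is approached as far as the arm can. A call with a number of a shift or a turn outside -1 to 1 is refused whole. A call with a gripper value outside its range is refused whole. "claw" is the opening, from 0 (shut) to 1 (fully open), set as the call begins (left out, the last holds). The fingers move at their own pace and stop on an object; the grip force is fixed at half the most. Time passes only in rows, so rows that do not move let the fingers close, or fill a call up. It gives the time, the measured TCP pose, the force, the opening and the grip force at its end, in the units of the state.
- state(): the state, without advancing time (a new reading comes with each control period).
- viewer.read_camera(name): name is "side" or "top" or "wrist"; returns (picture, depth): 420x560x3 uint8, red, green, blue; 420x560 float32, mm along the optical axis (not along the pixel's ray), 0 where there is no reading.
- viewer.get_calibration(name): a dict with "camera_matrix" (3x3 intrinsics, pixels), "world_to_cam" (4x4, takes a point from world to camera coordinates). Camera axes: x right, y up, looking along -z (the intrinsics and any distortion apply to the point x, -y, -z); pixel columns grow to the right and rows downward; lengths in mm; the calibration is good to about 2 mm. A picture is of the moment at which its call begins: read the wrist's pose just before it. get_calibration takes no time and is no camera call; for the wrist camera it gives the pose at the moment of the call.
- env.job_done(): hands the job in; it is judged then, once.
Trained networks look in the newest picture that a camera, given by its name, has taken for a name from the list of things; names that differ only in an ending like _2 or _b are one class to them, and where a whole thing is asked for, a point or a joint stands for the part that bears it (a point fixed in the world has none). Each returns a list of dicts, best first, with "confidence" (0 to 1); they miss things now and then, are a little off and sometimes report something else, mostly with a low value. They report only what shows in the picture. A call takes as long as a camera call. They do not tell look-alikes from the thing itself.
- models.search_frame(camera, label): "position" ([x, y, z] in mm, in world coordinates, good to about 4 mm: the middle of the surface that is visible of it).
- models.mark_of(camera, label): "position" ([x, y, z] in mm, in world coordinates, good to about 4 mm: a listed point, or the origin of a listed thing).
The state is a dict: "t": time; "joints": joint angles; "qvel": joint speeds; "tau": joint torques, N m; "eef_pos": TCP position; "tcp_rot": TCP orientation; "ft_force": force on the tool from outside, world axes, zero at the start; "moment": the same for the moment, N m; "opening": opening from 0.0 (shut) to 1.0 (fully open); "grip_force": force on a finger pad.
Only numpy, scipy, OpenCV 4.12 (cv2) and the standard library are available. Lean on these libraries where they do the work, as an engineer would, in place of code of your own. Each camera call takes 0.05 s, during which the arm holds its last target. There are 200 camera calls.

## Working session

There is one attempt and no reset: what is moved stays moved. The work goes in short steps, Python scripts to look and compute and a tool call to move; the robot and the scene stay as the last step left them, time stands still between calls to the robot, and variables do not carry over. Pictures are saved under pics/ and viewed, at most 10 in all, crops included, and the job is handed in when it is done.

Besides the shell and the picture viewer there is one more tool, called after ">>>" by a JSON object that holds its "name" and its "arguments", one argument or row to a line. arm_command: Moves the arm, as the interface text tells. Scaled input: -1 to 1 covers 0.25 m each way for a shift and pi rad each way for a turn. Its arguments: {"type":"object","properties":{"rows":{"type":"array","items":{"type":"array"}},"claw":{"type":"number"}},"required":["rows"]}

```bash
mkdir -p pics; python3 - <<'E'
from cell import state, viewer, env, models
import cv2
s=state();print(s['t'],s['eef_pos'],s['tcp_rot'],s['ft_force'],s['opening'])
for c in ['top','side']:
    p,d=viewer.read_camera(c); cv2.imwrite(f'pics/{c}0.png',p[:,:,::-1])
    for l in ['stand','root_left','root_right','plate_left','plate_right','cup_mid','petri']:
        print(c,l,[( [round(float(v)) for v in r['position']],round(r['confidence'],2)) for r in models.mark_of(c,l)][:4])
E
```

```text
0.0 [ 212.98577231 -587.31582174  214.05550111] [-3.14042443e+00 -1.08122729e-04  3.47810577e-01] [-0.4796739  -0.24966191 -0.35653046] 0.999377385214151
top stand [([627, 57, 0], 0.82)]
top root_left [([612, 105, 22], 0.86)]
top root_right [([596, 13, 20], 0.67)]
top plate_left [([546, 261, 68], 0.68)]
top plate_right [([500, -112, 63], 0.73)]
top cup_mid [([581, 489, 34], 0.91), ([452, 212, 33], 0.84), ([474, 110, 32], 0.77), ([346, 266, 34], 0.72)]
top petri [([473, 24, -3], 0.77)]
side stand [([622, 53, 1], 0.83), ([504, -106, 66], 0.7)]
side root_left [([612, 101, 22], 0.93), ([551, 258, 67], 0.54)]
side root_right [([600, 13, 22], 0.74)]
side plate_left [([550, 264, 65], 0.89)]
side plate_right [([507, -108, 65], 0.79)]
side cup_mid [([449, 213, 35], 0.97), ([348, 268, 33], 0.72), ([583, 485, 34], 0.66)]
side petri [([476, 21, 0], 0.5)]
```

View pics/top0.png

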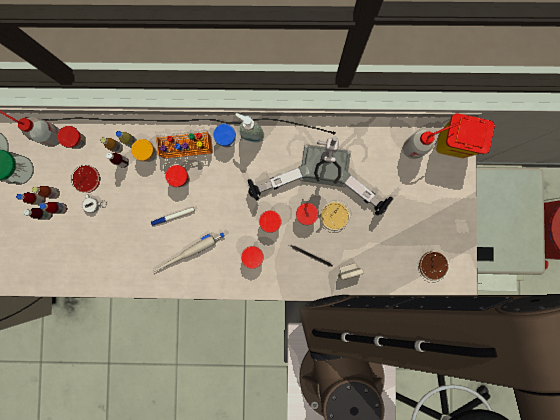

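View pics/side0.png

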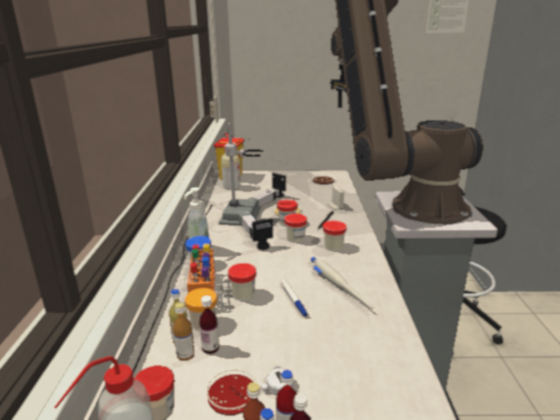

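Top view: the stand is at px (325,160), the left foot at (253,189), the right foot at (382,205) and the dish at (335,215). The side view agrees. Red-lidded cups are at (307,213), (270,221), (252,257) and (176,176). The rightmost, (307,213), is cup_mid; I don't touch any of them. Stand yaw is about -8°. I'll do the right leg first: shut the fingers and turn to yaw 0.907.

>>> {"name": "arm_command", "arguments": {
  "rows": [
    [[0, 0, 0], -0.0357],
    [[0, 0, 0], -0.0357],
    [[0, 0, 0], -0.0357],
    [[0, 0, 0], -0.0357],
    [[0, 0, 0], -0.0357]
  ],
  "claw": 0
}}

```text
t: 1.3
eef_pos: [213.0, -587.6, 214.7]
tcp_rot: [3.142, 0.0, 0.913]
ft_force: [-0.1, 0.4, 0.4]
opening: 0.637
grip_force: 0.0
```

```bash
cat > h.py <<'E'
from cell import state, viewer, env, models
import numpy as np
from scipy.spatial.transform import Rotation as R
def go(x,y,z):
    s=state(); d=R.from_euler('xyz',s['tcp_rot']).inv().apply(np.array([x,y,z])-s['eef_pos'])
    print(s['t'],np.round(s['eef_pos'],1),np.round(s['tcp_rot'],3),np.round(s['ft_force'],1),'units',np.round(d/250,3))
E
python3 -c "
from h import *
go(521,-86,200)"
```

```text
1.3 [ 213.  -587.6  214.7] [3.142 0.    0.913] [-0.1  0.4  0.4] units [ 2.341 -0.251  0.059]
```

>>> {"name": "arm_command", "arguments": {
  "rows": [
    [[0.156, -0.017, 0], 0],
    [[0.156, -0.017, 0], 0],
    [[0.156, -0.017, 0], 0],
    [[0.156, -0.017, 0], 0],
    [[0.156, -0.017, 0], 0]
  ]
}}

```text
t: 1.8
eef_pos: [316.8, -419.4, 214.8]
tcp_rot: [3.141, 0.0, 0.908]
ft_force: [0.9, -0.2, 0.3]
opening: 0.214
grip_force: 0.0
```

>>> {"name": "arm_command", "arguments": {
  "rows": [
    [[0.156, -0.017, 0], 0],
    [[0.156, -0.017, 0], 0],
    [[0.156, -0.017, 0], 0],
    [[0.156, -0.017, 0], 0],
    [[0.156, -0.017, 0], 0]
  ]
}}

```text
t: 2.3
eef_pos: [420.0, -252.5, 214.8]
tcp_rot: [3.141, 0.0, 0.908]
ft_force: [1.4, -0.5, -0.5]
opening: 0.007
grip_force: 0.0
```

```bash
python3 - <<'E'
from h import *
import cv2
go(521,-86,200)
p,d=viewer.read_camera('wrist'); cv2.imwrite('pics/w1.png',p[:,:,::-1])
for l in ['plate_right','root_right','petri','stand']: print(l,[(np.round(r['position']),round(r['confidence'],2)) for r in models.mark_of('wrist',l)])
E
```

```text
2.3 [ 420.  -252.5  214.8] [3.141 0.    0.908] [ 1.4 -0.5 -0.5] units [ 0.774 -0.091  0.059]
plate_right []
root_right []
petri []
stand []
```

>>> {"name": "arm_command", "arguments": {
  "rows": [
    [[0.155, -0.018, 0], 0],
    [[0.155, -0.018, 0], 0],
    [[0.155, -0.018, 0], 0],
    [[0.155, -0.018, 0], 0],
    [[0.154, -0.018, 0], 0]
  ]
}}

```text
t: 3.05
eef_pos: [521.1, -87.5, 214.7]
tcp_rot: [3.141, 0.0, 0.906]
ft_force: [-0.2, -0.7, 0.2]
opening: 0.003
grip_force: 0.0
```

```bash
python3 - <<'E'
from h import *
import cv2
go(521,-86,55)
p,d=viewer.read_camera('wrist'); cv2.imwrite('pics/w2.png',p[:,:,::-1])
for l in ['plate_right','root_right','petri','stand']: print(l,[(np.round(r['position']),round(r['confidence'],2)) for r in models.mark_of('wrist',l)])
E
```

```text
3.05 [521.1 -87.5 214.7] [3.141 0.    0.906] [-0.2 -0.7  0.2] units [ 0.005 -0.004  0.639]
plate_right [(array([ 504., -110.,   68.]), 0.63)]
root_right [(array([597.,  13.,  22.]), 0.58)]
petri [(array([469.,  19.,  -2.]), 0.74), (array([598.,  13.,  24.]), 0.15)]
stand [(array([621.,  56.,   3.]), 0.92)]
```

View pics/w2.png

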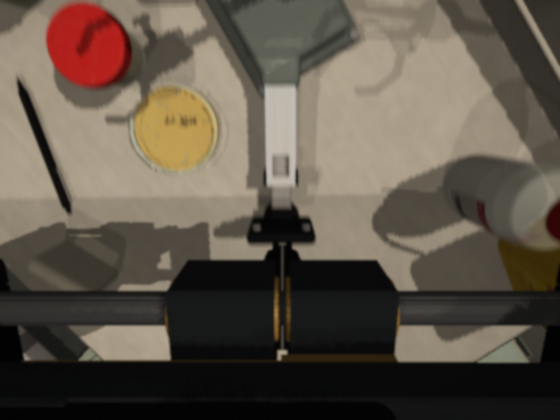

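The wrist view shows the right leg straight up the image at column 282, with the plate at (281,230) and the fingers centred on it. The dish at (178,128) and cup at (88,45) are well to the side. Next I descend and push along tool -x.

>>> {"name": "arm_command", "arguments": {
  "rows": [
    [[0, 0, 0.128], 0],
    [[0, 0, 0.128], 0],
    [[0, 0, 0.128], 0],
    [[0, 0, 0.128], 0],
    [[0, 0, 0.127], 0]
  ]
}}

```text
t: 3.8
eef_pos: [520.0, -89.3, 53.9]
tcp_rot: [3.141, 0.0, 0.906]
ft_force: [0.5, -1.1, 0.2]
opening: 0.002
grip_force: 0.0
```

>>> {"name": "arm_command", "arguments": {
  "rows": [
    [[-0.03, 0, 0], 0],
    [[-0.03, 0, 0], 0],
    [[-0.02, 0, 0], 0],
    [[-0.02, 0, 0], 0],
    [[-0.02, 0, 0], 0]
  ]
}}

```text
t: 4.3
eef_pos: [502.6, -111.8, 56.2]
tcp_rot: [3.139, -0.001, 0.908]
ft_force: [3.0, 3.5, 0.4]
opening: 0.004
grip_force: 2.5
```

>>> {"name": "arm_command", "arguments": {
  "rows": [
    [[-0.03, 0, 0], 0],
    [[-0.03, 0, 0], 0],
    [[-0.03, 0, 0], 0],
    [[-0.03, 0, 0], 0],
    [[-0.03, 0, 0], 0]
  ]
}}

```text
t: 4.8
eef_pos: [479.7, -141.4, 56.2]
tcp_rot: [3.138, -0.001, 0.909]
ft_force: [4.0, 3.1, 0.6]
opening: 0.004
grip_force: 2.6
```

>>> {"name": "arm_command", "arguments": {
  "rows": [
    [[-0.025, 0, 0], 0],
    [[-0.025, 0, 0], 0],
    [[-0.02, 0, 0], 0],
    [[-0.02, 0, 0], 0],
    [[-0.015, 0, 0], 0]
  ]
}}

```text
t: 5.3
eef_pos: [463.4, -162.1, 55.8]
tcp_rot: [3.139, -0.0, 0.908]
ft_force: [4.3, 3.6, 3.8]
opening: 0.006
grip_force: 2.4
```

```bash
python3 - <<'E'
from h import *
import cv2
go(521,-86,55)
p,d=viewer.read_camera('top'); cv2.imwrite('pics/t2.png',cv2.resize(p[130:250,230:410,::-1],None,fx=4,fy=4))
for l in ['plate_right','root_right','button_right']: print(l,[(np.round(r['position']),round(r['confidence'],2)) for r in models.search_frame('top',l)],[(np.round(r['position']),round(r['confidence'],2)) for r in models.mark_of('top',l)])
E
```

```text
5.3 [ 463.4 -162.1   55.8] [ 3.139 -0.     0.908] [4.3 3.6 3.8] units [ 0.382 -0.006  0.004]
plate_right [(array([ 499., -114.,   30.]), 0.78)] [(array([611., 104.,  19.]), 0.65), (array([ 452., -175.,   61.]), 0.51)]
root_right [(array([589.,  60.,  35.]), 0.73), (array([ 500., -107.,   31.]), 0.15)] [(array([595.,  16.,  20.]), 0.61)]Traceback (most recent call last):
  File "<stdin>", line 5, in <module>
ValueError: it knows: cup_mid, petri, plate_left, plate_right, root_left, root_right, stand
```

>>> {"name": "arm_command", "arguments": {
  "rows": [
    [[-0.008, 0, 0], 0],
    [[-0.008, 0, 0], 0],
    [[-0.006, 0, 0], 0],
    [[-0.006, 0, 0], 0],
    [[-0.006, 0, 0], 0]
  ]
}}

```text
t: 6.1
eef_pos: [457.4, -168.1, 54.8]
tcp_rot: [-3.141, 0.0, 0.909]
ft_force: [0.9, 1.8, -1.1]
opening: 0.004
grip_force: 1.3
```

```bash
python3 - <<'E'
from h import *
import cv2
go(521,-86,55)
p,d=viewer.read_camera('wrist'); cv2.imwrite('pics/w3.png',p[:,:,::-1])
print([(np.round(r['position']),round(r['confidence'],2)) for r in models.mark_of('wrist','root_right')])
E
```

```text
6.1 [ 457.4 -168.1   54.8] [-3.141  0.     0.909] [ 0.9  1.8 -1.1] units [ 0.416 -0.001 -0.001]
[]
```

View pics/w3.png

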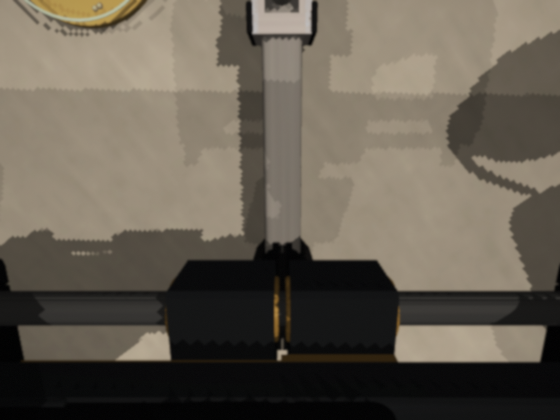

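The wrist view shows the long bare inner tube, with the hole at the top edge (282,5) still dark. I'll push slowly until the bumper shows up as a rise in force.

>>> {"name": "arm_command", "arguments": {
  "rows": [
    [[-0.004, 0, 0], 0],
    [[-0.003, 0, 0], 0],
    [[-0.003, 0, 0], 0],
    [[-0.003, 0, 0], 0],
    [[-0.003, 0, 0], 0]
  ]
}}

```text
t: 6.7
eef_pos: [455.2, -171.3, 54.9]
tcp_rot: [3.141, 0.0, 0.909]
ft_force: [1.9, 1.7, -1.6]
opening: 0.005
grip_force: 1.3
```

>>> {"name": "arm_command", "arguments": {
  "rows": [
    [[-0.003, 0, 0], 0],
    [[-0.003, 0, 0], 0],
    [[-0.002, 0, 0], 0],
    [[-0.002, 0, 0], 0],
    [[0, 0, 0], 0]
  ]
}}

```text
t: 7.2
eef_pos: [454.6, -172.2, 54.9]
tcp_rot: [3.141, -0.002, 0.908]
ft_force: [10.1, 14.2, -2.9]
opening: 0.006
grip_force: 9.4
```

Force rose to 17 N, which looks like the bumper. I'll back off, lift and look at the button.

>>> {"name": "arm_command", "arguments": {
  "rows": [
    [[0.03, 0, 0], 0],
    [[0.05, 0, 0], 0],
    [[0.0, 0, -0.16], 0],
    [[0, 0, -0.18], 0],
    [[0, 0, -0.18], 0]
  ]
}}

```text
t: 7.7
eef_pos: [466.0, -157.0, 186.4]
tcp_rot: [-3.141, 0.001, 0.909]
ft_force: [0.7, -0.5, 0.1]
opening: 0.006
grip_force: 0.0
```

>>> {"name": "arm_command", "arguments": {
  "rows": [
    [[0, 0, -0.1], 0],
    [[-0.1, 0, -0.1], 0],
    [[-0.1, 0, -0.1], 0],
    [[-0.1, 0, 0], 0],
    [[0, 0, 0], 0]
  ]
}}

```text
t: 8.2
eef_pos: [419.1, -217.9, 260.7]
tcp_rot: [3.14, 0.001, 0.907]
ft_force: [0.6, -0.3, 0.4]
opening: 0.008
grip_force: 0.0
```

```bash
python3 - <<'E'
from h import *
import cv2
go(440,60,330)
p,d=viewer.read_camera('wrist'); cv2.imwrite('pics/w4.png',cv2.resize(p[:260,150:450,::-1],None,fx=2,fy=2))
for l in ['plate_right','root_right']: print([(np.round(r['position']),round(r['confidence'],2)) for r in models.mark_of('wrist',l)])
E
```

```text
8.2 [ 419.1 -217.9  260.7] [3.14e+00 1.00e-03 9.07e-01] [ 0.6 -0.3  0.4] units [ 0.927 -0.619 -0.279]
[(array([ 448., -184.,   70.]), 0.69)]
[]
```

View pics/w4.png

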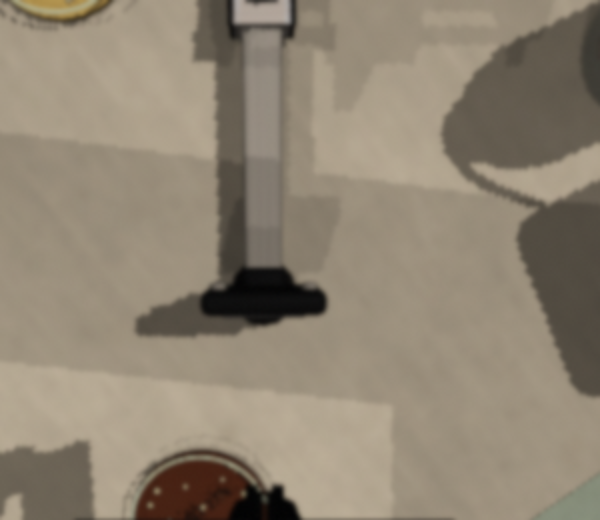

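Right plate is at about 247 mm from the root, so the joint is about 0.095. The button is out of view. I'll check it on the way to the left leg.

>>> {"name": "arm_command", "arguments": {
  "rows": [
    [[0.11, 0, -0.05], 0],
    [[0.11, 0, -0.05], 0],
    [[0.11, 0, -0.05], 0],
    [[0.11, 0, -0.05], 0],
    [[0.1, 0, -0.05], 0]
  ]
}}

```text
t: 8.85
eef_pos: [503.8, -108.0, 322.5]
tcp_rot: [-3.141, 0.0, 0.91]
ft_force: [0.4, 0.3, -0.3]
opening: 0.004
grip_force: 0.0
```

```bash
python3 - <<'E'
from h import *
import cv2
go(440,60,330)
K=viewer.get_calibration('wrist');p,d=viewer.read_camera('wrist')
T=np.linalg.inv(K['world_to_cam']);k=K['camera_matrix']
def px(P):
    c=K['world_to_cam']@np.array([*P,1]);return k[0,0]*c[0]/-c[2]+k[0,2],k[1,2]+k[1,1]*c[1]/c[2]
u,v=map(int,px((597.5-.616*101,13-.788*101,37)));print(u,v)
v,u=np.clip(v,30,389),np.clip(u,40,519)
for vv in range(v-16,v+17,4):
    r=[]
    for uu in range(u-16,u+17,4):
        D=d[vv,uu];q=T@np.array([(uu-k[0,2])/k[0,0]*D,-(vv-k[1,2])/k[1,1]*D,-D,1]);r.append(round(q[2]))
    print(vv,r)
cv2.imwrite('pics/w5.png',cv2.resize(p[v-30:v+30,u-40:u+40,::-1],None,fx=8,fy=8))
E
```

```text
8.85 [ 503.8 -108.   322.5] [-3.141  0.     0.91 ] [ 0.4  0.3 -0.3] units [ 0.374 -0.614 -0.03 ]
281 133
117 [0, 0, 36, 35, 36, 36, 36, 37, 0]
121 [0, -1, 35, 37, 36, 36, 38, 37, 1]
125 [-2, -1, 36, 36, 36, 36, 36, 36, -1]
129 [1, -1, 34, 14, 14, 15, 37, 37, 0]
133 [0, 0, 37, 31, 31, 29, 35, 492, 1]
137 [0, -1, 37, 30, 42, 42, 35, 35, 0]
141 [1, 37, 37, 30, 42, 40, 34, 37, 0]
145 [1, 37, 37, 35, 37, 35, 36, 35, 0]
149 [-1, 37, 37, 36, 36, 35, 36, 35, -1]
```

View pics/w5.png

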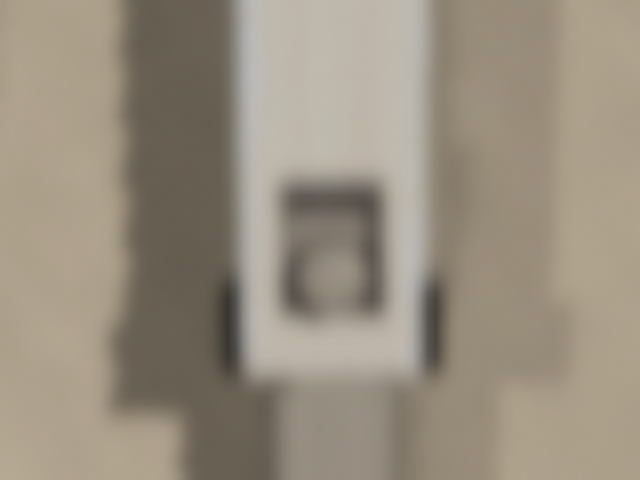

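The crop shows the round pin sprung up in the slot at (330,275), with its tip at 42 mm by depth, so the right leg is locked. Now I turn for the left leg.

>>> {"name": "arm_command", "arguments": {
  "rows": [
    [[0, -0.1, 0], -0.042],
    [[0, -0.1, 0], -0.042],
    [[0, -0.08, 0], -0.042],
    [[0, -0.06, 0], -0.042],
    [[0, 0, 0], -0.042]
  ]
}}

```text
t: 9.4
eef_pos: [427.5, -69.1, 322.3]
tcp_rot: [-3.141, -0.0, 1.575]
ft_force: [1.0, -0.4, 0.3]
opening: -0.0
grip_force: 0.0
```

>>> {"name": "arm_command", "arguments": {
  "rows": [
    [[0, 0, 0], -0.042],
    [[0, 0, 0], -0.042],
    [[0, 0, 0], -0.04],
    [[0, 0, 0], 0],
    [[0, 0, 0], 0]
  ]
}}

```text
t: 9.9
eef_pos: [428.8, -69.9, 322.1]
tcp_rot: [-3.141, -0.0, 1.955]
ft_force: [0.7, 0.5, -0.1]
opening: 0.004
grip_force: 0.0
```

```bash
python3 -c "
from h import *
go(559,234,322)"
```

```text
9.9 [428.8 -69.9 322.1] [-3.141 -0.     1.955] [ 0.7  0.5 -0.1] units [0.932 0.938 0.   ]
```

>>> {"name": "arm_command", "arguments": {
  "rows": [
    [[0.12, 0.12, 0], 0],
    [[0.12, 0.12, 0], 0],
    [[0.12, 0.12, 0], 0],
    [[0.12, 0.12, 0], 0],
    [[0.12, 0.12, 0], 0]
  ]
}}

```text
t: 10.4
eef_pos: [511.4, 127.2, 322.2]
tcp_rot: [-3.142, 0.0, 1.955]
ft_force: [0.9, -0.6, 0.7]
opening: 0.006
grip_force: 0.0
```

```bash
python3 - <<'E'
from h import *
import cv2
go(559,234,322)
p,d=viewer.read_camera('wrist'); cv2.imwrite('pics/w6.png',p[:,:,::-1])
for l in ['plate_left','root_left','stand','cup_mid']: print([(np.round(r['position']),round(r['confidence'],2)) for r in models.mark_of('wrist',l)])
E
```

```text
10.4 [511.4 127.2 322.2] [-3.142  0.     1.955] [ 0.9 -0.6  0.7] units [0.325 0.337 0.001]
[(array([549., 258.,  61.]), 0.66)]
[(array([608., 104.,  21.]), 0.92)]
[(array([625.,  53.,  -1.]), 0.86)]
[(array([450., 212.,  32.]), 0.87), (array([479., 110.,  35.]), 0.67), (array([351., 264.,  31.]), 0.61)]
```

View pics/w6.png

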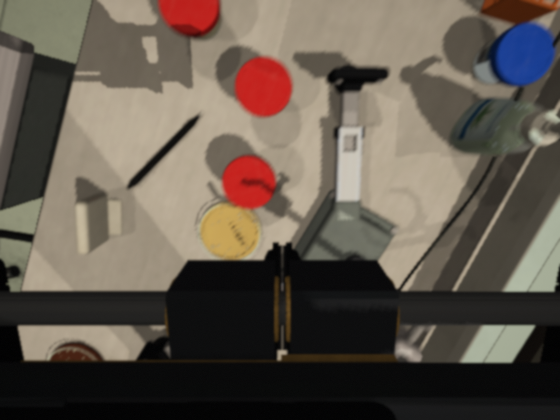

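The wrist view shows the left leg near vertical at column 348, with its plate at (358,77), and the cups and dish off to the left. Now I go over and descend.

>>> {"name": "arm_command", "arguments": {
  "rows": [
    [[0.108, 0.112, 0], 0],
    [[0.108, 0.112, 0], 0],
    [[0.108, 0.113, 0], 0],
    [[0, 0, 0.05], 0],
    [[0, 0, 0.17], 0]
  ]
}}

```text
t: 11.15
eef_pos: [559.7, 231.7, 269.5]
tcp_rot: [3.135, 0.001, 1.957]
ft_force: [1.0, -0.3, -0.6]
opening: -0.002
grip_force: 0.0
```

>>> {"name": "arm_command", "arguments": {
  "rows": [
    [[0, 0, 0.17], 0],
    [[0, 0, 0.12], 0],
    [[0, 0, 0], 0],
    [[0, 0, 0], 0],
    [[0, 0, 0], 0]
  ]
}}

```text
t: 11.65
eef_pos: [559.2, 231.5, 197.0]
tcp_rot: [3.139, 0.0, 1.957]
ft_force: [0.7, 0.5, 0.1]
opening: 0.008
grip_force: 0.0
```

```bash
python3 - <<'E'
from h import *
go(560,233,55)
p,d=viewer.read_camera('top')
print([(np.round(r['position']),round(r['confidence'],2)) for r in models.mark_of('top','plate_left')])
E
```

```text
11.65 [559.2 231.5 197. ] [3.139 0.    1.957] [0.7 0.5 0.1] units [0.005 0.004 0.568]
[]
```

>>> {"name": "arm_command", "arguments": {
  "rows": [
    [[0, 0, 0.14], 0],
    [[0, 0, 0.14], 0],
    [[0, 0, 0.14], 0],
    [[0, 0, 0.1], 0],
    [[0, 0, 0.048], 0]
  ]
}}

```text
t: 12.25
eef_pos: [558.2, 231.8, 51.7]
tcp_rot: [-3.14, 0.0, 1.958]
ft_force: [-0.2, 1.0, -0.0]
opening: 0.007
grip_force: 0.0
```

>>> {"name": "arm_command", "arguments": {
  "rows": [
    [[0.03, 0, 0], 0],
    [[0.03, 0, 0], 0],
    [[0.02, 0, 0], 0],
    [[0.02, 0, 0], 0],
    [[0.02, 0, 0], 0]
  ]
}}

```text
t: 12.75
eef_pos: [547.7, 260.1, 54.1]
tcp_rot: [3.139, 0.001, 1.958]
ft_force: [1.7, -5.0, 3.7]
opening: 0.003
grip_force: 2.5
```

>>> {"name": "arm_command", "arguments": {
  "rows": [
    [[0.03, 0, 0], 0],
    [[0.03, 0, 0], 0],
    [[0.03, 0, 0], 0],
    [[0.03, 0, 0], 0],
    [[0.03, 0, 0], 0]
  ]
}}

```text
t: 13.25
eef_pos: [533.4, 294.8, 53.8]
tcp_rot: [3.14, 0.0, 1.958]
ft_force: [2.4, -4.8, 3.8]
opening: 0.001
grip_force: 2.6
```

>>> {"name": "arm_command", "arguments": {
  "rows": [
    [[0.02, 0, 0], 0],
    [[0.018, 0, 0], 0],
    [[0.014, 0, 0], 0],
    [[0.01, 0, 0], 0],
    [[0.01, 0, 0], 0]
  ]
}}

```text
t: 13.75
eef_pos: [526.2, 311.2, 52.9]
tcp_rot: [3.141, 0.0, 1.958]
ft_force: [3.2, -3.0, 3.8]
opening: 0.004
grip_force: 2.4
```

>>> {"name": "arm_command", "arguments": {
  "rows": [
    [[0.005, 0, 0], 0],
    [[0.004, 0, 0], 0],
    [[0.004, 0, 0], 0],
    [[0.004, 0, 0], 0],
    [[0.003, 0, 0], 0]
  ]
}}

```text
t: 14.25
eef_pos: [524.1, 315.7, 52.6]
tcp_rot: [-3.141, 0.0, 1.958]
ft_force: [1.7, -2.3, 0.7]
opening: 0.005
grip_force: 1.3
```

>>> {"name": "arm_command", "arguments": {
  "rows": [
    [[0.004, 0, 0], 0],
    [[0.004, 0, 0], 0],
    [[0.003, 0, 0], 0],
    [[0.003, 0, 0], 0],
    [[0.003, 0, 0], 0]
  ]
}}

```text
t: 14.75
eef_pos: [522.7, 319.0, 52.7]
tcp_rot: [-3.141, 0.001, 1.958]
ft_force: [4.8, -10.2, -1.7]
opening: 0.004
grip_force: 5.5
```

>>> {"name": "arm_command", "arguments": {
  "rows": [
    [[0.003, 0, 0], 0],
    [[0.003, 0, 0], 0],
    [[0.002, 0, 0], 0],
    [[0, 0, 0], 0],
    [[0, 0, 0], 0]
  ]
}}

```text
t: 15.25
eef_pos: [522.5, 319.4, 52.7]
tcp_rot: [-3.141, 0.003, 1.958]
ft_force: [7.4, -16.2, -0.5]
opening: 0.002
grip_force: 9.3
```

The bumper is reached on the left too. I'll retreat, lift and look.

>>> {"name": "arm_command", "arguments": {
  "rows": [
    [[-0.03, 0, 0], 0],
    [[-0.05, 0, 0], 0],
    [[0.0, 0, -0.16], 0],
    [[0, 0, -0.18], 0],
    [[0, 0, -0.18], 0]
  ]
}}

```text
t: 15.75
eef_pos: [529.3, 302.6, 184.2]
tcp_rot: [-3.141, -0.0, 1.958]
ft_force: [1.7, -1.1, -0.0]
opening: 0.005
grip_force: 0.0
```

>>> {"name": "arm_command", "arguments": {
  "rows": [
    [[0, 0, -0.18], 0],
    [[0, 0, -0.18], 0],
    [[0, 0, -0.18], 0],
    [[0, 0, 0], 0],
    [[0, 0, 0], 0]
  ]
}}

```text
t: 16.25
eef_pos: [529.4, 302.8, 318.4]
tcp_rot: [3.14, -0.0, 1.958]
ft_force: [0.0, -0.2, -1.3]
opening: 0.006
grip_force: 0.0
```

>>> {"name": "arm_command", "arguments": {
  "rows": [
    [[-0.12, -0.066, 0], 0],
    [[-0.12, -0.066, 0], 0],
    [[-0.12, -0.066, 0], 0],
    [[-0.12, -0.066, 0], 0],
    [[-0.12, -0.066, 0], 0]
  ]
}}

```text
t: 16.75
eef_pos: [508.8, 131.5, 316.0]
tcp_rot: [-3.139, -0.001, 1.958]
ft_force: [1.0, -0.2, 0.0]
opening: 0.008
grip_force: 0.0
```

```bash
python3 - <<'E'
from h import *
import cv2
go(440,60,330)
K=viewer.get_calibration('wrist');p,d=viewer.read_camera('wrist')
k=K['camera_matrix'];T=np.linalg.inv(K['world_to_cam'])
c=K['world_to_cam']@np.array([611-.375*101,104+.927*101,37,1])
u,v=int(k[0,0]*c[0]/-c[2]+k[0,2]),int(k[1,2]+k[1,1]*c[1]/c[2]);print(u,v)
for vv in range(v-18,v+19,3):
    r=[]
    for uu in range(u-18,u+19,3):
        D=d[vv,uu];q=T@np.array([(uu-k[0,2])/k[0,0]*D,-(vv-k[1,2])/k[1,1]*D,-D,1]);r.append(round(q[2]))
    print(vv,r)
cv2.imwrite('pics/w7.png',cv2.resize(p[max(v-100,0):v+100,max(u-130,0):u+130,::-1],None,fx=3,fy=3))
for l in ['cup_mid','petri','plate_left']: print([(np.round(r['position']),round(r['confidence'],2)) for r in models.mark_of('wrist',l)])
E
```

```text
16.75 [508.8 131.5 316. ] [-3.139e+00 -1.000e-03  1.958e+00] [ 1.  -0.2  0. ] units [-0.161 -0.363 -0.055]
354 147
129 [0, -1, 30, 29, 31, 29, 29, 29, 0, -1, -1, -1, -3]
132 [0, 0, 30, 31, 30, 29, 30, 30, 1, 0, -1, -1, -1]
135 [29, 36, 36, 35, 37, 35, 36, 36, 35, 37, 0, 1, -1]
138 [31, 35, 36, 36, 35, 35, 35, 37, 33, 37, 0, -1, -1]
141 [30, 36, 36, 29, 35, 41, 31, 35, 36, 36, 0, 0, 1]
144 [32, 36, 34, 31, 41, 43, 42, 36, 34, 37, -1, 1, 0]
147 [14, 35, 36, 31, 40, 42, 40, 35, 37, -1, 0, 0, -1]
150 [16, 36, 36, 30, 29, 40, 30, 34, 36, 2, -1, -1, -2]
153 [17, 37, 37, 28, 28, 29, 28, 34, 37, 0, 0, -1, 0]
156 [18, 36, 36, 11, 11, 11, 11, 35, 35, 1, 0, 0, -1]
159 [18, 36, 36, 37, 37, 34, 35, 37, 35, 0, -1, -1, -1]
162 [17, 35, 36, 34, 35, 36, 35, 34, 38, 0, -2, -1, -1]
165 [21, 37, 35, 34, 37, 37, 36, 36, 36, 0, 0, 0, 0]
[(array([453., 211.,  37.]), 0.73), (array([355., 266.,  33.]), 0.73)]
[(array([470.,  22.,   2.]), 0.71)]
[(array([518., 330.,  65.]), 0.81)]
```

View pics/w7.png

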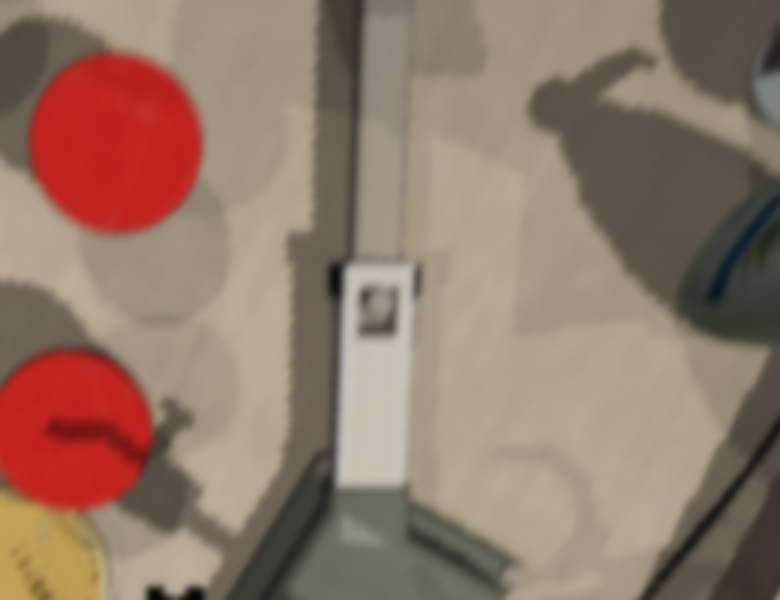

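The crop shows the left pin up in its slot at (380,300), with its tip at 42 mm, so it's locked. The cup and dish stand where they were. Now I move clear.

>>> {"name": "arm_command", "arguments": {
  "rows": [
    [[-0.12, -0.1, -0.03], 0],
    [[-0.13, -0.11, -0.03], 0],
    [[-0.13, -0.11, -0.03], 0],
    [[-0.13, -0.11, 0], 0],
    [[-0.13, -0.11, 0], 0]
  ]
}}

```text
t: 17.45
eef_pos: [444.7, -66.6, 339.8]
tcp_rot: [-3.141, -0.001, 1.96]
ft_force: [0.8, 0.0, -0.1]
opening: 0.009
grip_force: 0.0
```

>>> {"name": "arm_command", "arguments": {
  "rows": [
    [[-0.13, -0.1, 0], 0],
    [[-0.13, -0.1, 0], 0],
    [[-0.13, -0.1, 0], 0],
    [[-0.13, -0.1, 0], 0],
    [[-0.06, -0.05, 0], 0]
  ]
}}

```text
t: 17.95
eef_pos: [395.4, -244.7, 339.4]
tcp_rot: [-3.141, -0.001, 1.957]
ft_force: [-0.2, -0.3, 0.0]
opening: 0.003
grip_force: 0.0
```

>>> {"name": "arm_command", "arguments": {
  "rows": [
    [[0, 0, 0], 0],
    [[0, 0, 0], 0],
    [[0, 0, 0], 0],
    [[0, 0, 0], 0],
    [[0, 0, 0], 0]
  ]
}}

```text
t: 18.45
eef_pos: [395.9, -242.1, 340.5]
tcp_rot: [3.141, 0.0, 1.959]
ft_force: [0.7, -0.3, -0.2]
opening: 0.009
grip_force: 0.0
```

```bash
python3 - <<'E'
from h import *
go(0,0,0)
p,d=viewer.read_camera('top')
for l in ['cup_mid','petri','plate_left','plate_right']: print([(np.round(r['position']),round(r['confidence'],2)) for r in models.mark_of('top',l)])
print(np.abs(state()['qvel']).max()); print(env.job_done())
E
```

```text
18.45 [ 395.9 -242.1  340.5] [3.141 0.    1.959] [ 0.7 -0.3 -0.2] units [ 1.496 -1.099  1.361]
[(array([453., 211.,  36.]), 0.79), (array([582., 489.,  33.]), 0.65), (array([349., 266.,  31.]), 0.61), (array([476., 106.,  30.]), 0.57)]
[(array([475.,  25.,  -1.]), 0.92)]
[(array([517., 330.,  66.]), 0.64), (array([474.,  23.,  -1.]), 0.63), (array([612., 103.,  18.]), 0.59)]
[(array([ 447., -185.,   64.]), 0.71)]
0.0030244507114390137
the job is handed in; nothing more can be done
None
```

Both stabiliser legs are extended and locked, with each button tip measured at about 42 mm; the specimen cup and culture dish did not move, the arm is clear of the stand, and the job is handed in at about 18.7 s.

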